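Fill the thread-locker caddy, snap its cover on and keep it pressed down

TASK

Stand the two thread-locker bottles that are on the bench (red cap and blue cap) upright in the two empty cells of the grey caddy, one per cell, next to the two already there. Then set the blue cover (black grip on top) over the bottles and press it down until both end clips snap over its flange and it is fully home, and do not let go: the job finishes while you are still holding the cover pressed firmly down, so that I can run the packing tape round the case. Leave the roll of tape and the black wheels on the bench where they lie.

Things in the scene. Friction and masses are not known exactly. Their poses are not given: they have to be found in the camera images.
- caddy: grey caddy, loose, 0.9 kg: base plate 186 x 72 x 8 mm, four open cells in a row along x, a black spring clip at each end. Origin: centre of its underside, z up. Cell block 157 mm (x) by 46 mm (y) outside, wall tops 28 mm above the bench, crests rounded (3 mm). The plate's top, 8 mm up, is the cells' floor and, round the block, the ledge on which the cover seats
- base_plate: the caddy's base plate, part of the caddy: 186 x 72 x 8 mm, same origin and axes; the cover at home bears on its upper face round the cell block
- bead_a (a point): middle of the inward bead (8 mm thick, 30 mm wide, slick) of the spring clip at caddy x = -88.5 mm, 16 mm above the caddy's underside; the clip's flared tab rises to 26 mm. The cover's flange meets both beads about 10 mm above its seat; the push rises to about 11 to 17 N in all, drops suddenly about 5 mm above the seat, and the cover goes home under the beads
- bead_b (a point): the same at the other clip, caddy x = +88.5 mm. The clips spring outward and back by themselves
- cell_0 (a point): centre of the floor of cell 0 (caddy x = -55.5 mm, 8 mm above the caddy's underside); all cells are 34 x 34 mm inside and 20 mm deep, 37 mm apart; this one holds the green-capped bottle
- cell_1 (a point): centre of the floor of cell 1 (caddy x = -18.5 mm); empty at the start
- cell_2 (a point): centre of the floor of cell 2 (caddy x = +18.5 mm); holds the yellow-capped bottle
- cell_3 (a point): centre of the floor of cell 3 (caddy x = +55.5 mm); empty at the start
- bottle_red: loose white bottle with red cap and band, standing on the bench: body 27 mm in diameter with straight sides up to 46 mm, cap 19 mm in diameter, 66 mm tall in all, 60 g. Origin: centre of its underside, z up; round, so its yaw does not matter
- bottle_blue: the same bottle with blue cap and band, standing on the bench
- bottle_green: the same bottle with green cap and band, already in cell 0; stays there
- bottle_yellow: the same bottle with yellow cap and band, already in cell 2; stays there
- cover: blue hood, 0.16 kg, open below, standing on its rim on the bench. Origin: centre of the lower rim, x along its length, z up; same after a half turn. Inside 159 x 50 x 70 mm high (1 mm to spare at each end of the cell block, 2 mm at each side), top face 73 mm above the rim, flange 174 x 64 x 5 mm round the foot. Home: origin 8 mm above the caddy's origin, x axes parallel (either way round)
- cover_end_a (a point): middle of the lower edge of the flange at the cover's -x end
- cover_end_b (a point): middle of the lower edge of the flange at the cover's +x end
- cover_grip (a point): centre of the black grip rib on the cover's top: 70 mm long (cover x), 18 mm thick (cover y), 73 to 101 mm above the cover's rim; this point 87 mm above it
- tape_roll: roll of brown packing tape, 105 mm across and 48 mm high, origin at the centre of its underside; leave alone
- wheel_0: the nearer of two black caster wheels lying flat, 68 mm in diameter, 17 mm thick, origin at the centre of its underside; leave alone

How it is judged:
By the outcome, as a careful person would: the job done as asked, in the order asked, and still so for the second after the job is handed in, while the arm keeps its last pose, push and grip.
It also fails if it takes over 72 s, if anything falls off the work surface, if the arm or the gripper's body presses on something with over 40 N, if the wrist force passes 120 N, or if a joint passes its speed limit or range.

ROBOT

A 7-joint arm with a two-finger parallel gripper is mounted at the origin on a cart in front of the work surface, level with it; the furniture and walls round the work are solid. World frame = base frame: x ahead of the robot, y to its left, z up, the work surface at z = 0. Lengths are in m, angles in rad, forces in N, time in s.
With the tool pointing down it reaches from about 0.4 to 0.85 m from the base axis. Payload 4.5 kg.
Tool frame: the origin (TCP) lies at the very end of the fingers, on their centre line; the grasp point (between the pads) lies 19 mm behind it; z points along the fingers, y is the line along which they close (so a half turn about z gives the same grasp; the last joint's range is limited). The gripper opens to 85 mm and grips with 20 to 120 N. Pads are 22 mm wide; open, the fingers measure 114 mm over their backs; the gripper's body (76 mm by 85 mm) begins 54 mm behind the grasp point. The pads swing forward as they close: fully open they stand 13 mm farther back than shut.
Start: joints at [1.354, 0.689, -0.195, 1.565, 0.157, 0.902, -0.215], TCP at [0.155, -0.605, 0.231] pointing down, gripper open.
Joint ranges: [-3.01, 3.01], [-0.46, 2.08], [-1.47, 1.51], [0.13, 2.56], [-1, 4.14], [0.04, 2.09], [-2.66, 2.66]. Speed limits (rad/s): [2.57, 2.57, 3.14, 3.14, 3.14, 3.14, 3.14].

INTERFACE

Orientations are given as a unit quaternion [x, y, z, w].
In Python, from bench import bot gives the robot as it stands.
- The arm moves only by the tool send_rows, never from a script. Its argument "moves" is a list of rows, each an object with "travel": the shift along the tool's x, y, z in mm, a list of three; "yaw": the turn about the tool's z in rad. A call has 1 to 20 rows; each row shifts and turns the commanded pose from where the row before left it, along the tool's axes as they then stand; what a row does not reach is not made up. A row lasts 1/12 s, in which the tool goes at most 41.7 mm and 7.16 degrees, less where a joint would pass 70% of its speed; a pose out of reach is approached as far as the arm can. A call with a gripper value outside its range is refused whole. "hand" is the closure in counts, from 0 (fully open) to 255 (shut), set as the call begins (left out, the last holds). The fingers move at their own pace and stop on an object; "grip_force" is the grip in N (left out, the last holds). Time passes only in rows, so rows that do not move let the fingers close. It gives the time, the measured TCP pose, the force and the opening at its end, in the units of the state.
- bot.get_state(): the state, without advancing time (a new reading comes with each control period).
- bot.camera(name): name is "scene" or "top" or "wrist"; returns a dict with "img" (420x560x3 uint8, red, green, blue), "K" (3x3 intrinsics, pixels), "pose" (4x4, takes a point from camera to world coordinates); the wrist camera has in their place "tool_from_camera" (4x4, takes a point from camera to tool coordinates, whose origin is the TCP and whose axes are the flange's). Camera axes: x right, y up, looking along -z (the intrinsics and any distortion apply to the point x, -y, -z); pixel columns grow to the right and rows downward; lengths in m; the calibration is good to about 2 mm. A picture is of the moment at which its call begins: read the wrist's pose just before it. There is no depth.
- bot.sign_off(): hands the job in, once; it reports no verdict.
The state is a dict: "time_s": time; "joint_pos": joint angles; "qd": joint speeds; "joint_efforts": joint torques, N m; "ee_pos": TCP position; "tool_rot": TCP orientation; "ft_force": force on the tool from outside, world axes, zero at the start; "ft_torque": the same for the moment, N m; "gripper_width": finger opening in m.
Only numpy, scipy, OpenCV 4.12 (cv2) and the standard library are available. Lean on these libraries where they do the work, as an engineer would, in place of code of your own. Each camera call takes 0.05 s, during which the arm holds its last target. There are 200 camera calls.

## Working session

There is one attempt and no reset: what is moved stays moved. The work goes in short steps, Python scripts to look and compute and a tool call to move; the robot and the scene stay as the last step left them, time stands still between calls to the robot, and variables do not carry over. Pictures are saved under pics/ and viewed, on a budget of 10 in all, crops included, one or two more only if the job needs it, and the job is handed in when it is done.

Besides the shell and the picture viewer there is one more tool, called after "Request:" as name(argument=value, ...) on one line, values as JSON. send_rows: Moves the arm, as the interface text tells. Its arguments: {"type":"object","properties":{"moves":{"type":"array","items":{"type":"object","properties":{"travel":{"type":"array","items":{"type":"number"}},"yaw":{"type":"number"}}}},"hand":{"type":"number"},"grip_force":{"type":"number"}},"required":["moves"]}

```bash
mkdir -p pics
python3 - <<'E'
from bench import bot
import cv2,pickle,numpy as np
s=bot.get_state();print(s)
d={}
for n in("scene","top","wrist"):
    c=bot.camera(n);d[n]=c;cv2.imwrite(f"pics/{n}0.png",c["img"][:,:,::-1]);print(n,{k:(np.round(v,4).tolist()) for k,v in c.items() if k!="img"})
pickle.dump(d,open("c0.pkl","wb"))
E
```

```text
{'time_s': 0.0, 'joint_pos': array([ 1.35380922,  0.69002158, -0.19452153,  1.56638404,  0.15726971,
        0.90250869, -0.21507034]), 'qd': array([ 2.07671288e-03,  2.04719366e-03, -1.95173542e-04,  1.10251685e-03,
        9.51038668e-05, -2.88629273e-04, -1.12102519e-03]), 'joint_efforts': array([ 1.05422773e-04, -5.39627731e+01, -1.26661465e+00, -1.58545876e+01,
        9.13165655e-03,  9.41712671e-03,  2.27539971e-06]), 'ee_pos': array([ 0.15489582, -0.60480017,  0.23045013]), 'tool_rot': array([ 9.92141430e-01,  1.25117739e-01, -1.75900681e-04, -9.50010796e-04]), 'ft_force': array([-0.00264991, -0.52127587, -0.34624462]), 'ft_torque': array([-0.00694015, -0.01795024, -0.04715774]), 'gripper_width': 0.08541984149471174}
scene {'K': [[436.9413, 0.0, 283.0457], [0.0, 436.9413, 207.9233], [0.0, 0.0, 1.0]], 'pose': [[-0.6247, 0.3599, -0.6929, -0.2289], [-0.7808, -0.2849, 0.556, 0.8243], [0.0027, 0.8884, 0.459, 0.6394], [0.0, 0.0, 0.0, 1.0]]}
top {'K': [[410.8244, 0.0, 273.3767], [0.0, 410.8244, 215.718], [0.0, 0.0, 1.0]], 'pose': [[-0.0153, 0.9862, -0.1649, 0.3939], [-0.9998, -0.0169, -0.008, 0.1805], [-0.0107, 0.1647, 0.9863, 1.1399], [0.0, 0.0, 0.0, 1.0]]}
wrist {'K': [[343.3296, 0.0, 279.381], [0.0, 343.3296, 211.0972], [0.0, 0.0, 1.0]], 'tool_from_camera': [[-0.0002, 0.9517, 0.3069, 0.0793], [1.0, 0.0003, -0.0003, -0.0015], [-0.0004, 0.3069, -0.9517, -0.1423], [0.0, 0.0, 0.0, 1.0]]}
```

View pics/top0.png

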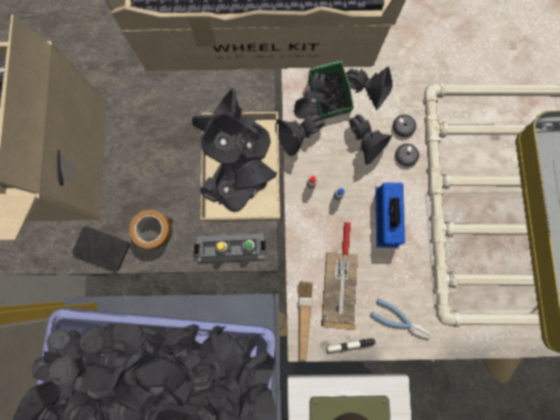

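View pics/scene0.png

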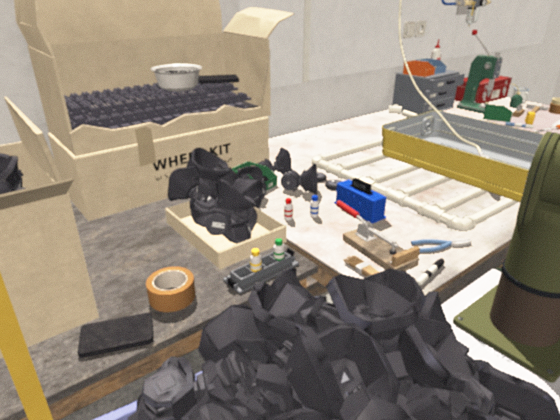

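The top view (picture 1) shows the red cap at about (312,181), the blue cap at (340,192), the cover at (391,214), and the caddy at (230,248) with the yellow cap at (221,246) and the green at (249,244). The scene view (picture 2) agrees. Next I'll measure the caps, cover and caddy.

```bash
cat > h.py <<'E'
import cv2,numpy as np
from scipy.spatial.transform import Rotation as R
def campose(c,s=None):
    if "pose" in c: return np.array(c["pose"])
    T=np.eye(4);T[:3,:3]=R.from_quat(s["tool_rot"]).as_matrix();T[:3,3]=s["ee_pos"]
    return T@np.array(c["tool_from_camera"])
def ray(c,u,v,s=None):
    P=campose(c,s);K=np.array(c["K"])
    d=np.array([(u-K[0,2])/K[0,0],-(v-K[1,2])/K[1,1],-1.]);return P[:3,3],P[:3,:3]@d
def plane(c,u,v,z,s=None):
    o,d=ray(c,u,v,s);return o+d*(z-o[2])/d[2]
def proj(c,p,s=None):
    P=campose(c,s);q=P[:3,:3].T@(np.array(p)-P[:3,3]);K=np.array(c["K"])
    return K[0,0]*q[0]/-q[2]+K[0,2],K[1,1]*q[1]/q[2]+K[1,2]
def cross(c1,p1,c2,p2,s1=None,s2=None):
    o1,d1=ray(c1,*p1,s1);o2,d2=ray(c2,*p2,s2)
    A=np.stack([d1,-d2],1);t=np.linalg.lstsq(A,o2-o1,rcond=None)[0]
    a,b=o1+t[0]*d1,o2+t[1]*d2;return (a+b)/2,np.linalg.norm(a-b)
H={"red":[(0,6),(174,180)],"blue":[(108,125)],"yellow":[(18,30)],"green":[(50,85)]}
def blobs(img,name,smin=130,vmin=60,amin=8):
    h=cv2.cvtColor(img,cv2.COLOR_RGB2HSV);m=0
    for a,b in H[name]: m=m|cv2.inRange(h,(a,smin,vmin),(b,255,255))
    n,l,st,ce=cv2.connectedComponentsWithStats(m)
    return m,l,[(i,int(st[i,4]),ce[i].round(1).tolist(),st[i,:4].tolist()) for i in np.argsort(-st[:,4]) if i and st[i,4]>=amin]
E
python3 - <<'E'
import pickle;from h import *
d=pickle.load(open("c0.pkl","rb"))
for n in("top","scene"):
    for k in H:
        print(n,k,[b[1:] for b in blobs(d[n]["img"],k)[2][:6]])
t=d["top"]
m,l,b=blobs(t["img"],"blue")
ys,xs=np.where(l==b[0][0]);print(cv2.minAreaRect(np.stack([xs,ys],1).astype(np.float32)))
E
```

```text
top red [(163, [345.9, 238.0], [343, 223, 7, 31]), (27, [312.4, 178.7], [310, 176, 6, 6])]
top blue [(1346, [389.3, 215.4], [376, 183, 28, 64]), (19, [340.2, 191.2], [338, 189, 5, 5])]
top yellow [(4039, [539.2, 239.6], [517, 125, 43, 226]), (961, [33.1, 311.1], [0, 302, 97, 22]), (33, [220.2, 245.7], [218, 243, 6, 7])]
top green [(13, [248.4, 244.6], [247, 243, 4, 4])]
scene red [(176, [501.1, 84.5], [493, 77, 18, 21]), (150, [480.7, 90.4], [476, 78, 13, 25]), (128, [346.8, 208.4], [337, 201, 21, 16]), (97, [459.6, 92.8], [455, 87, 10, 13]), (24, [288.0, 200.7], [286, 198, 5, 6]), (22, [464.9, 81.1], [463, 78, 5, 8])]
scene blue [(1163, [362.0, 200.8], [336, 180, 50, 43]), (27, [314.4, 197.3], [312, 195, 6, 6])]
scene yellow [(4135, [456.6, 164.5], [383, 129, 146, 72]), (2874, [20.2, 361.5], [0, 274, 53, 146]), (88, [529.8, 117.4], [525, 112, 10, 12]), (44, [255.0, 252.1], [252, 249, 7, 7]), (13, [255.8, 264.5], [251, 263, 10, 3]), (10, [254.5, 270.4], [252, 270, 6, 2])]
scene green [(29, [278.2, 241.4], [276, 239, 6, 6]), (10, [498.4, 107.2], [494, 107, 9, 2])]
((389.5, 214.5), (63.0, 27.0), 90.0)
```

Run:
```python
import pickle;from h import *
d=pickle.load(open("c0.pkl","rb"));t,s=d["top"],d["scene"]
for k,a,b,z in[("red",(312.4,178.7),(288,200.7),.062),("blue",(340.2,191.2),(314.4,197.3),.062),("yellow",(220.2,245.7),(255,252.1),.072),("green",(248.4,244.6),(278.2,241.4),.072)]:
    print(k,cross(t,a,s,b),plane(t,*a,z))
for p in[(376,183),(404,183),(376,247),(404,247)]:print(p,plane(t,*p,.05))
# grip: dark in cover
g=t["img"].max(2)[180:250,376:406]; ys,xs=np.where(g<60); print("grip px",xs.mean()+376,ys.mean()+180,plane(t,xs.mean()+376,ys.mean()+180,.1))
st=bot=None
```

```text
red (array([0.67373115, 0.08183693, 0.0599323 ]), np.float64(0.001063247770640452)) [0.67356692 0.08240931 0.062     ]
blue (array([0.63713782, 0.00885254, 0.06312001]), np.float64(0.0009217977109596319)) [0.63771891 0.00899908 0.062     ]
yellow (array([0.49546907, 0.32896772, 0.06889843]), np.float64(0.0012342670271902267)) [0.49558006 0.32901234 0.072     ]
green (array([0.49773526, 0.25586687, 0.06939921]), np.float64(0.0006894083031823528)) [0.49724993 0.25542781 0.072     ]
(376, 183) [ 0.66152029 -0.0910155   0.05      ]
(404, 183) [ 0.66015382 -0.16686458  0.05      ]
(376, 247) [ 0.48747155 -0.08119282  0.05      ]
(404, 247) [ 0.48626621 -0.15510667  0.05      ]
grip px 390.8299319727891 213.6122448979592 [ 0.56808506 -0.11188351  0.1       ]
```

Request:
send_rows(moves=[{"travel": [15, -13, -3]}, {"travel": [30, -25, -1]}, {"travel": [30, -25, -1]}, {"travel": [30, -25, -1]}, {"travel": [30, -25, -1]}, {"travel": [30, -25, -1]}, {"travel": [30, -25, -1]}, {"travel": [30, -25, -1]}, {"travel": [30, -25, -1]}, {"travel": [30, -25, -1]}, {"travel": [30, -25, -1]}, {"travel": [30, -25, -1]}, {"travel": [30, -25, -1]}, {"travel": [30, -25, -1]}, {"travel": [30, -25, -1]}, {"travel": [30, -25, -1]}, {"travel": [30, -25, -1]}, {"travel": [30, -25, -1]}, {"travel": [30, -25, -1]}, {"travel": [30, -25, -1]}])

```text
invalid input at $.moves[0]: expected keys travel, yaw
```

Request:
send_rows(moves=[{"travel": [30, -25, 0]}, {"yaw": -0.12}, {"yaw": -0.12}, {"yaw": -0.12}, {"yaw": -0.12}, {"yaw": -0.12}, {"yaw": -0.12}, {"yaw": -0.12}, {"yaw": -0.12}, {"yaw": -0.12}, {"yaw": -0.12}, {"yaw": -0.12}, {}, {}, {}])

```text
invalid input at $.moves[0]: expected keys travel, yaw
```

```bash
cat >> h.py <<'E'
def psi(s):
    x=R.from_quat(s["tool_rot"]).as_matrix()[:,0];return np.arctan2(x[1],x[0])
def delta(s,p,ps=None):
    "tool-axis mm to go to p at the present yaw; then yaw row total to reach ps"
    print("tool mm",(R.from_quat(s["tool_rot"]).as_matrix().T@(np.array(p)-s["ee_pos"])*1000).round(1),"psi",round(psi(s),4),"yaw",None if ps is None else round(psi(s)-ps,4))
def snap(bot,name,fn=None):
    s=bot.get_state();c=bot.camera(name)
    if fn: cv2.imwrite(f"pics/{fn}.png",c["img"][:,:,::-1])
    return s,c
E
python3 - <<'E'
from h import *;from bench import bot
s,c=snap(bot,"wrist","w1");print(s["time_s"],s["ee_pos"],psi(s),s["joint_pos"].round(2),s["ft_force"])
import pickle;pickle.dump((s,c),open("w1.pkl","wb"))
for k in("red","blue"):print(k,[(b[1:],plane(c,*b[2],.066,s).round(4)) for b in blobs(c["img"],k)[2][:5]])
E
```

```text
0.15 [ 0.15494021 -0.60498644  0.2306694 ] 0.25084119735562044 [ 1.35  0.69 -0.19  1.57  0.16  0.9  -0.22] [-0.48461869  0.14497714  0.20689172]
red []
blue []
```

View pics/w1.png

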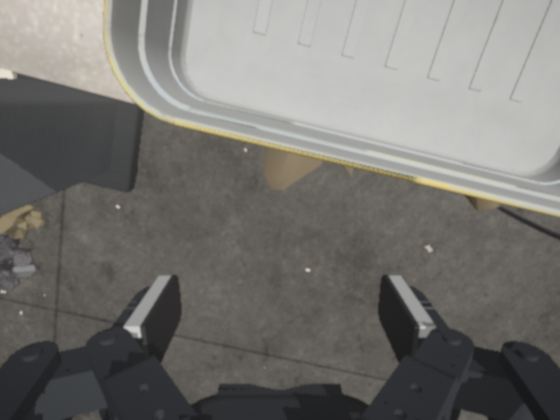

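Both calls were refused because every row needs both keys, so the arm did not move. Picture 3 shows only the yellow-rimmed tray and the floor at the start pose.

Request:
send_rows(moves=[{"travel": [15, -13, -3], "yaw": 0}, {"travel": [30, -25, -1], "yaw": 0}, {"travel": [30, -25, -1], "yaw": 0}, {"travel": [30, -25, -1], "yaw": 0}, {"travel": [30, -25, -1], "yaw": 0}, {"travel": [30, -25, -1], "yaw": 0}, {"travel": [30, -25, -1], "yaw": 0}, {"travel": [30, -25, -1], "yaw": 0}, {"travel": [30, -25, -1], "yaw": 0}, {"travel": [30, -25, -1], "yaw": 0}, {"travel": [30, -25, -1], "yaw": 0}, {"travel": [30, -25, -1], "yaw": 0}, {"travel": [30, -25, -1], "yaw": 0}, {"travel": [30, -25, -1], "yaw": 0}, {"travel": [30, -25, -1], "yaw": 0}, {"travel": [30, -25, -1], "yaw": 0}, {"travel": [30, -25, -1], "yaw": 0}, {"travel": [30, -25, -1], "yaw": 0}, {"travel": [30, -25, -1], "yaw": 0}, {"travel": [30, -25, -1], "yaw": 0}])

```text
time_s: 1.87
ee_pos: [0.6014, 0.0143, 0.2532]
tool_rot: [0.992, 0.125, -0.0, 0.0]
ft_force: [0.9, -0.2, 0.3]
gripper_width: 0.0856
```

Request:
send_rows(moves=[{"travel": [15, -13, 0], "yaw": 0}, {"travel": [0, 0, 0], "yaw": -0.12}, {"travel": [0, 0, 0], "yaw": -0.12}, {"travel": [0, 0, 0], "yaw": -0.12}, {"travel": [0, 0, 0], "yaw": -0.12}, {"travel": [0, 0, 0], "yaw": -0.12}, {"travel": [0, 0, 0], "yaw": -0.12}, {"travel": [0, 0, 0], "yaw": -0.12}, {"travel": [0, 0, 0], "yaw": -0.12}, {"travel": [0, 0, 0], "yaw": -0.12}, {"travel": [0, 0, 0], "yaw": -0.12}, {"travel": [0, 0, 0], "yaw": -0.12}, {"travel": [0, 0, 0], "yaw": 0}, {"travel": [0, 0, 0], "yaw": 0}])

```text
time_s: 3.03
ee_pos: [0.6119, 0.0286, 0.2531]
tool_rot: [0.708, 0.706, -0.0, -0.0]
ft_force: [1.6, -0.2, -0.3]
gripper_width: 0.0856
```

Run:
```python
from h import *;from bench import bot
s,c=snap(bot,"wrist","w2");print(s["time_s"],s["ee_pos"],psi(s),s["joint_pos"].round(2),s["ft_force"])
import pickle;pickle.dump((s,c),open("w2.pkl","wb"))
for k in("red","blue"):print(k,[(b[1:],plane(c,*b[2],.056,s).round(4)) for b in blobs(c["img"],k)[2][:5]])
```

```text
3.0333 [0.6118939  0.02860214 0.25305098] 1.567307544942916 [ 0.16  0.68 -0.51  1.57  0.38  0.99 -0.47] [ 1.62316081 -0.17422848 -0.30199606]
red [((1254, [174.8, 213.3], [133, 202, 86, 23]), array([ 0.5032, -0.0027,  0.056 ])), ((262, [342.6, 127.8], [334, 119, 19, 18]), array([0.6733, 0.0834, 0.056 ]))]
blue [((4856, [247.3, 313.4], [175, 285, 146, 59]), array([ 0.5747, -0.1242,  0.056 ])), ((166, [304.8, 203.6], [298, 197, 15, 14]), array([0.6383, 0.0073, 0.056 ])), ((39, [314.8, 274.3], [308, 271, 11, 12]), array([ 0.6509, -0.0742,  0.056 ]))]
```

View pics/w2.png

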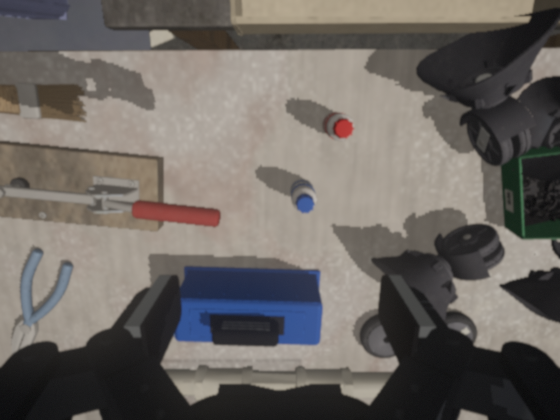

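Picture 4 (wrist) shows the red cap at (343,128), the blue cap at (305,204), and the cover spanning columns 180–322 with its grip at (247,328). The bottle positions agree with the triangulation, so I'll take the red bottle first.

Request:
send_rows(moves=[{"travel": [9, 10, 10], "yaw": 0}, {"travel": [18, 20, 30], "yaw": 0}, {"travel": [18, 20, 30], "yaw": 0}, {"travel": [9, 11.5, 30], "yaw": 0}, {"travel": [0, 0, 35], "yaw": 0}, {"travel": [0, 0, 35], "yaw": 0}, {"travel": [0, 0, 30], "yaw": 0}, {"travel": [0, 0, 20], "yaw": 0}, {"travel": [0, 0, 12], "yaw": 0}, {"travel": [0, 0, 0], "yaw": 0}, {"travel": [0, 0, 0], "yaw": 0}, {"travel": [0, 0, 0], "yaw": 0}], hand=0, grip_force=30)

```text
time_s: 4.08
ee_pos: [0.675, 0.0834, 0.0228]
tool_rot: [0.707, 0.707, 0.001, 0.001]
ft_force: [0.8, -0.2, 0.1]
gripper_width: 0.0856
```

Request:
send_rows(moves=[{"travel": [0, 0, 0], "yaw": 0}, {"travel": [0, 0, 0], "yaw": 0}, {"travel": [0, 0, 0], "yaw": 0}, {"travel": [0, 0, 0], "yaw": 0}, {"travel": [0, 0, 0], "yaw": 0}, {"travel": [0, 0, 0], "yaw": 0}, {"travel": [0, 0, 0], "yaw": 0}, {"travel": [0, 0, 0], "yaw": 0}, {"travel": [0, 0, 0], "yaw": 0}, {"travel": [0, 0, 0], "yaw": 0}, {"travel": [0, 0, 0], "yaw": 0}, {"travel": [0, 0, 0], "yaw": 0}], hand=255, grip_force=30)

```text
time_s: 5.08
ee_pos: [0.6737, 0.0828, 0.0218]
tool_rot: [0.707, 0.707, 0.0, 0.0]
ft_force: [-1.4, -0.9, 5.3]
gripper_width: 0.026
```

Request:
send_rows(moves=[{"travel": [0, 0, -15], "yaw": 0}, {"travel": [0, 0, -35], "yaw": 0}, {"travel": [0, 0, -35], "yaw": 0}, {"travel": [0, 0, -35], "yaw": 0}, {"travel": [0, -10, -35], "yaw": 0}, {"travel": [0, -27, -25], "yaw": 0}, {"travel": [0, -35, 0], "yaw": 0}, {"travel": [0, -35, 0], "yaw": 0}, {"travel": [10, -35, 0], "yaw": 0}, {"travel": [27, -25, 0], "yaw": 0}, {"travel": [35, -10, 0], "yaw": 0}, {"travel": [35, 0, 0], "yaw": 0}, {"travel": [30, 0, 0], "yaw": 0}, {"travel": [20, 0, 0], "yaw": 0}, {"travel": [0, 0, 0], "yaw": 0}, {"travel": [0, 0, 0], "yaw": 0}, {"travel": [0, 0, 0], "yaw": 0}])

```text
time_s: 6.5
ee_pos: [0.4965, 0.2386, 0.2014]
tool_rot: [0.707, 0.707, -0.001, 0.0]
ft_force: [1.0, 0.3, -0.9]
gripper_width: 0.0259
```

Run:
```python
from h import *;from bench import bot
s,c=snap(bot,"wrist","w3");print(s["time_s"],s["ee_pos"],psi(s),s["joint_pos"].round(2),s["ft_force"],s["gripper_width"])
import pickle;pickle.dump((s,c),open("w3.pkl","wb"))
for k in("yellow","green"):print(k,[(b[1:],plane(c,*b[2],.068,s).round(4)) for b in blobs(c["img"],k)[2][:5]])
```

```text
6.5 [0.49648342 0.23859158 0.20138669] 1.5701966694808152 [-0.26  0.66 -0.46  1.81  0.4   0.76 -0.93] [ 0.98874349  0.32609575 -0.86323825] 0.025853380463698037
yellow [((16, [270.2, 91.8], [267, 87, 10, 9]), array([0.4899, 0.3248, 0.068 ]))]
green []
```

View pics/w3.png

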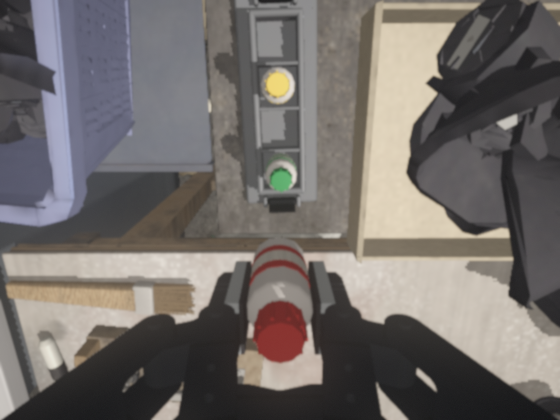

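Picture 5 shows the red bottle held, the green cap at (281,179), the yellow at (277,84), empty cell 1 near (280,128), empty cell 3 near (275,38) and the near clip at (283,203). I'll zoom in to get the caddy pose from its edges.

Run:
```python
from h import *
import pickle
s,c=pickle.load(open("w3.pkl","rb"))
im=c["img"][0:215,220:340,::-1]
im=cv2.convertScaleAbs(im,alpha=1.6);im=cv2.rotate(im,cv2.ROTATE_90_CLOCKWISE)
cv2.imwrite("pics/w3z.png",cv2.resize(im,None,fx=3.7,fy=4,interpolation=cv2.INTER_CUBIC))
g=cv2.cvtColor(c["img"],cv2.COLOR_RGB2GRAY).astype(int)
for v in(40,62,107,130):print(v,g[v-1:v+2,232:326].mean(0).astype(int).tolist())
```

```text
40 [96, 83, 76, 74, 74, 78, 83, 88, 90, 90, 91, 90, 90, 91, 91, 90, 87, 89, 103, 123, 139, 146, 144, 132, 118, 124, 137, 142, 143, 143, 143, 143, 143, 143, 143, 144, 143, 143, 144, 143, 143, 143, 143, 143, 143, 143, 143, 143, 142, 138, 125, 105, 93, 91, 91, 91, 91, 90, 91, 90, 91, 90, 89, 81, 71, 80, 102, 123, 139, 146, 144, 137, 135, 140, 144, 144, 144, 145, 145, 145, 145, 145, 144, 141, 134, 124, 121, 123, 124, 124, 122, 121, 120, 119]
62 [76, 75, 74, 75, 75, 76, 76, 81, 86, 90, 90, 91, 91, 91, 90, 91, 90, 86, 82, 85, 95, 103, 106, 103, 96, 87, 84, 85, 86, 86, 86, 87, 89, 98, 108, 113, 114, 115, 116, 117, 119, 120, 121, 122, 123, 123, 123, 123, 123, 122, 122, 122, 123, 123, 122, 123, 123, 124, 124, 124, 125, 125, 125, 124, 122, 115, 109, 120, 137, 149, 149, 142, 138, 142, 146, 146, 146, 146, 147, 147, 147, 147, 146, 142, 134, 124, 120, 122, 121, 119, 116, 115, 114, 115]
107 [121, 122, 120, 115, 105, 89, 81, 80, 80, 80, 83, 89, 92, 92, 92, 92, 92, 92, 92, 91, 90, 95, 114, 135, 151, 155, 143, 124, 111, 112, 114, 115, 116, 114, 113, 112, 112, 113, 113, 113, 112, 112, 113, 114, 115, 116, 116, 116, 117, 119, 120, 121, 122, 121, 121, 122, 122, 122, 122, 122, 123, 123, 123, 123, 122, 122, 120, 118, 129, 146, 155, 152, 148, 147, 148, 149, 149, 149, 148, 149, 149, 149, 147, 143, 133, 121, 115, 115, 117, 118, 118, 116, 116, 116]
130 [119, 115, 110, 105, 97, 84, 74, 72, 72, 74, 78, 84, 88, 90, 92, 92, 92, 92, 92, 92, 91, 90, 94, 110, 131, 149, 158, 149, 132, 126, 135, 143, 144, 144, 143, 144, 143, 143, 144, 144, 144, 144, 144, 144, 145, 144, 145, 145, 145, 144, 140, 130, 115, 103, 96, 92, 92, 92, 91, 91, 92, 92, 91, 91, 86, 78, 78, 97, 122, 144, 158, 155, 148, 146, 148, 149, 149, 149, 149, 149, 150, 149, 148, 144, 135, 126, 122, 123, 123, 126, 127, 128, 127, 125]
```

View pics/w3z.png

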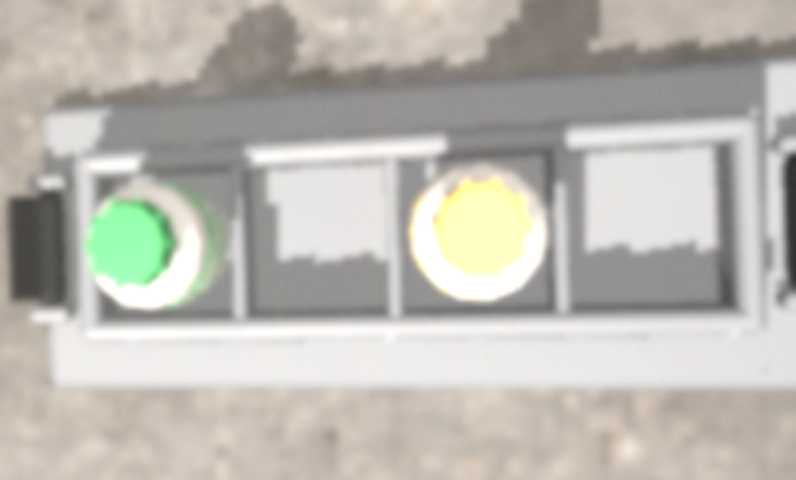

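Picture 6 (zoomed and rotated) gives the side-wall crests at columns 301.5 (right) and 253–258 (left). The partitions are at rows 149, 107 and 62, and the end-wall crests at rows 190 and 12.

Run:
```python
from h import *
import pickle
s,c=pickle.load(open("w3.pkl","rb"))
f=lambda u,v,z:plane(c,u,v,z,s).round(4)[:2]
for v,a,b in((40,253,301.5),(107,256.7,302),(130,258,302)):print("crest",v,f(a,v,.028),f(b,v,.028))
for v,a,b in((40,238.5,317),(130,243,317),(8.6,235.5,317)):print("plate",v,f(a,v,.008),f(b,v,.008))
for v in(190.2,149,107.2,62.1,11.8):print("part",v,f(281,v,.028))
# held bottle & TCP pixel check
print(proj(c,s["ee_pos"],s))
```

```text
crest 40 [0.475  0.3663] [0.5153 0.3662]
crest 107 [0.4769 0.3129] [0.5168 0.3129]
crest 130 [0.4777 0.2932] [0.5172 0.2932]
plate 40 [0.4608 0.3693] [0.5302 0.3692]
plate 130 [0.4622 0.2915] [0.5328 0.2915]
plate 8.6 [0.4591 0.3938] [0.5294 0.3937]
part 190.2 [0.4983 0.2375]
part 149 [0.4983 0.2762]
part 107.2 [0.4983 0.3128]
part 62.1 [0.4983 0.3493]
part 11.8 [0.4982 0.387 ]
(np.float64(279.0230927592514), np.float64(281.31957777398765))
```

Request:
send_rows(moves=[{"travel": [15, 0, 0], "yaw": 0}, {"travel": [30, -0.5, 0], "yaw": 0}, {"travel": [35, -0.5, 0], "yaw": 0}, {"travel": [30, -0.5, 5], "yaw": 0}, {"travel": [15, 0, 15], "yaw": 0}, {"travel": [4.4, 0, 25], "yaw": 0}, {"travel": [0, 0, 30], "yaw": 0}, {"travel": [0, 0, 30], "yaw": 0}, {"travel": [0, 0, 20], "yaw": 0}, {"travel": [0, 0, 10], "yaw": 0}, {"travel": [0, 0, 10], "yaw": 0}, {"travel": [0, 0, 0], "yaw": 0}, {"travel": [0, 0, 0], "yaw": 0}])

```text
time_s: 7.63
ee_pos: [0.4956, 0.369, 0.0568]
tool_rot: [0.707, 0.707, 0.0, 0.0]
ft_force: [-0.4, 0.8, 0.5]
gripper_width: 0.0257
```

Request:
send_rows(moves=[{"travel": [0, 0, 8], "yaw": 0}, {"travel": [0, 0, 7], "yaw": 0}, {"travel": [0, 0, 5], "yaw": 0}, {"travel": [0, 0, 4], "yaw": 0}, {"travel": [0, 0, 2], "yaw": 0}, {"travel": [0, 0, 0], "yaw": 0}, {"travel": [0, 0, 0], "yaw": 0}])

```text
time_s: 8.22
ee_pos: [0.495, 0.3693, 0.0303]
tool_rot: [0.707, 0.707, 0.0, 0.0]
ft_force: [-0.1, 0.1, 0.4]
gripper_width: 0.0259
```

Request:
send_rows(moves=[{"travel": [0, 0, 0], "yaw": 0}, {"travel": [0, 0, 0], "yaw": 0}, {"travel": [0, 0, 0], "yaw": 0}, {"travel": [0, 0, 0], "yaw": 0}, {"travel": [0, 0, 0], "yaw": 0}, {"travel": [0, 0, -10], "yaw": 0}, {"travel": [0, 0, -30], "yaw": 0}, {"travel": [0, 0, -35], "yaw": 0}, {"travel": [0, 0, -35], "yaw": 0}, {"travel": [-10, 0, -25], "yaw": 0}, {"travel": [-30, 0, -10], "yaw": 0}, {"travel": [-40, 0, 0], "yaw": 0}, {"travel": [-40, 0, 0], "yaw": 0}, {"travel": [-40, 0, 0], "yaw": 0}, {"travel": [-40, 0, 0], "yaw": 0}, {"travel": [-30, 25, 0], "yaw": 0}, {"travel": [-30, 28, 0], "yaw": 0}, {"travel": [-30, 28, 0], "yaw": 0}, {"travel": [-30, 28, 0], "yaw": 0}, {"travel": [-26, 23, 0], "yaw": 0}], hand=110)

```text
time_s: 9.88
ee_pos: [0.6289, 0.0199, 0.1763]
tool_rot: [0.708, 0.706, 0.0, 0.001]
ft_force: [0.9, -0.6, -0.2]
gripper_width: 0.0482
```

Request:
send_rows(moves=[{"travel": [-15, 10, 5], "yaw": 0}, {"travel": [0, 0, 20], "yaw": 0}, {"travel": [0, 0, 20], "yaw": 0}, {"travel": [0, 0, 0], "yaw": 0}, {"travel": [0, 0, 0], "yaw": 0}], hand=0)

```text
time_s: 10.3
ee_pos: [0.6362, 0.0082, 0.1302]
tool_rot: [0.707, 0.707, -0.001, -0.001]
ft_force: [-0.4, 1.1, 0.4]
gripper_width: 0.0853
```

Run:
```python
from h import *;from bench import bot
s,c=snap(bot,"wrist","w4");print(s["time_s"],s["ee_pos"],psi(s),s["ft_force"],s["gripper_width"])
for k in("blue",):print(k,[(b[1:],plane(c,*b[2],.06,s).round(4)) for b in blobs(c["img"],k)[2][:5]])
t=bot.camera("top")
for k in("red","green","yellow"):print(k,[(plane(t,*b[2],.072).round(4)) for b in blobs(t["img"],k)[2][:5] if b[1]<90])
delta(s,[.637,.0083,.0218])
```

```text
10.3 [0.63623829 0.00820129 0.13017433] 1.571239626965328 [-0.41594299  1.054112    0.37943084] 0.08528849956326885
blue [((6109, [236.8, 357.5], [164, 311, 145, 80]), array([ 0.6042, -0.0963,  0.06  ])), ((417, [281.7, 228.5], [270, 218, 24, 22]), array([0.6379, 0.0078, 0.06  ])), ((115, [302.8, 322.3], [293, 315, 15, 26]), array([ 0.6534, -0.065 ,  0.06  ])), ((71, [97.0, 414.5], [93, 409, 9, 11]), array([ 0.4895, -0.1524,  0.06  ])), ((27, [200.1, 357.9], [198, 355, 6, 6]), array([ 0.5765, -0.0966,  0.06  ]))]
red [array([0.4954, 0.369 , 0.072 ])]
green [array([0.4975, 0.2552, 0.072 ])]
yellow [array([0.4953, 0.3287, 0.072 ])]
tool mm [1.000e-01 1.000e+00 1.084e+02] psi 1.5712 yaw None
```

Red stands at (0.4954, 0.369) in cell 3. Blue is next.

Request:
send_rows(moves=[{"travel": [0, 1, 20], "yaw": 0}, {"travel": [0, 0, 30], "yaw": 0}, {"travel": [0, 0, 28], "yaw": 0}, {"travel": [0, 0, 20], "yaw": 0}, {"travel": [0, 0, 10], "yaw": 0}, {"travel": [0, 0, 0], "yaw": 0}, {"travel": [0, 0, 0], "yaw": 0}])

```text
time_s: 10.98
ee_pos: [0.6389, 0.0087, 0.0235]
tool_rot: [0.707, 0.707, 0.001, 0.001]
ft_force: [0.7, 0.7, 0.6]
gripper_width: 0.085
```

Request:
send_rows(moves=[{"travel": [0, 0, 0], "yaw": 0}, {"travel": [0, 0, 0], "yaw": 0}, {"travel": [0, 0, 0], "yaw": 0}, {"travel": [0, 0, 0], "yaw": 0}, {"travel": [0, 0, 0], "yaw": 0}, {"travel": [0, 0, 0], "yaw": 0}, {"travel": [0, 0, 0], "yaw": 0}, {"travel": [0, 0, 0], "yaw": 0}, {"travel": [0, 0, 0], "yaw": 0}, {"travel": [0, 0, 0], "yaw": 0}], hand=255, grip_force=30)

```text
time_s: 11.82
ee_pos: [0.6384, 0.0081, 0.023]
tool_rot: [0.707, 0.707, 0.0, 0.0]
ft_force: [-1.1, -1.5, 5.7]
gripper_width: 0.026
```

Request:
send_rows(moves=[{"travel": [0, 0, -15], "yaw": 0}, {"travel": [0, 0, -35], "yaw": 0}, {"travel": [0, 0, -35], "yaw": 0}, {"travel": [0, 0, -35], "yaw": 0}, {"travel": [10, -20, -20], "yaw": 0}, {"travel": [20, -34, 0], "yaw": 0}, {"travel": [20, -34, 0], "yaw": 0}, {"travel": [20, -34, 0], "yaw": 0}, {"travel": [33, -19, 0], "yaw": 0}, {"travel": [40, 0, 0], "yaw": 0}, {"travel": [40, 0, 0], "yaw": 0}, {"travel": [40, 0, 0], "yaw": 0}, {"travel": [35, 0, 0], "yaw": 0}, {"travel": [20, 0, 0], "yaw": 0}, {"travel": [8, 0, 15], "yaw": 0}, {"travel": [0, 0, 30], "yaw": 0}, {"travel": [0, 0, 20], "yaw": 0}, {"travel": [0, 0, 10], "yaw": 0}, {"travel": [0, 0, 0], "yaw": 0}, {"travel": [0, 0, 0], "yaw": 0}])

```text
time_s: 13.48
ee_pos: [0.4971, 0.293, 0.087]
tool_rot: [0.707, 0.707, -0.001, 0.0]
ft_force: [0.0, -0.3, -0.4]
gripper_width: 0.0258
```

Run:
```python
from h import *;from bench import bot
s=bot.get_state();print(s["ee_pos"]);delta(s,[.4974,.2941,.0315])
```

```text
[0.4970673  0.29302515 0.086991  ]
tool mm [ 1.1  0.4 55.5] psi 1.5697 yaw None
```

Request:
send_rows(moves=[{"travel": [1, 0.4, 12], "yaw": 0}, {"travel": [0, 0, 15], "yaw": 0}, {"travel": [0, 0, 12], "yaw": 0}, {"travel": [0, 0, 8], "yaw": 0}, {"travel": [0, 0, 6], "yaw": 0}, {"travel": [0, 0, 2.5], "yaw": 0}, {"travel": [0, 0, 0], "yaw": 0}, {"travel": [0, 0, 0], "yaw": 0}])

```text
time_s: 14.15
ee_pos: [0.4976, 0.2954, 0.032]
tool_rot: [0.707, 0.707, 0.0, 0.0]
ft_force: [-0.1, 0.9, -0.9]
gripper_width: 0.0259
```

Request:
send_rows(moves=[{"travel": [0, 0, 0], "yaw": 0}, {"travel": [0, 0, 0], "yaw": 0}, {"travel": [0, 0, 0], "yaw": 0}, {"travel": [0, 0, 0], "yaw": 0}, {"travel": [0, 0, 0], "yaw": 0}, {"travel": [0, 0, -10], "yaw": 0}, {"travel": [0, 0, -30], "yaw": 0}, {"travel": [0, 0, -35], "yaw": 0}, {"travel": [0, 0, -35], "yaw": 0}, {"travel": [-10, 0, -35], "yaw": 0}, {"travel": [-25, 0, -30], "yaw": 0}, {"travel": [-15, 0, -15], "yaw": 0}, {"travel": [0, 0, 0], "yaw": 0}, {"travel": [0, 0, 0], "yaw": 0}, {"travel": [0, 0, 0], "yaw": 0}, {"travel": [0, 0, 0], "yaw": 0}], hand=110)

```text
time_s: 15.48
ee_pos: [0.4965, 0.2461, 0.2208]
tool_rot: [0.706, 0.708, -0.001, -0.001]
ft_force: [-0.4, -0.3, -0.5]
gripper_width: 0.0487
```

Run:
```python
from h import *;from bench import bot
s,c=snap(bot,"wrist");print(s["time_s"],s["ee_pos"],psi(s),s["ft_force"],s["gripper_width"])
import pickle;pickle.dump((s,c),open("w5.pkl","wb"))
for k in H:print(k,[(b[1:3],plane(c,*b[2],.068,s).round(4)) for b in blobs(c["img"],k)[2][:3]])
u0,v0=proj(c,[.43,.40,.01],s);u1,v1=proj(c,[.56,.21,.01],s);print(u0,v0,u1,v1)
a,b=max(0,int(v0)),int(v1);l,r=int(u0),int(u1)
im=cv2.rotate(cv2.convertScaleAbs(c["img"][a:b,l:r,::-1],alpha=1.6),cv2.ROTATE_90_CLOCKWISE)
print("row=%d-X/4, col=%d+Y/4"%(b-1,l),im.shape);cv2.imwrite("pics/w5z.png",cv2.resize(im,None,fx=4,fy=4,interpolation=cv2.INTER_CUBIC))
```

```text
15.4833 [0.4964636  0.24610699 0.22079365] 1.5725763582335988 [-0.43878986 -0.31704344 -0.53267611] 0.048696715117242516
red [((428, [277.1, 41.6]), array([0.4945, 0.3698, 0.068 ]))]
blue [((289, [280.4, 137.2]), array([0.4973, 0.2967, 0.068 ]))]
yellow [((23, [270.5, 98.9]), array([0.4891, 0.3274, 0.068 ]))]
green []
206.86039912852422 15.283047486382856 338.03543685375394 213.22016590772682
row=212-X/4, col=206+Y/4 (132, 198, 3)
```

View pics/w5z.png

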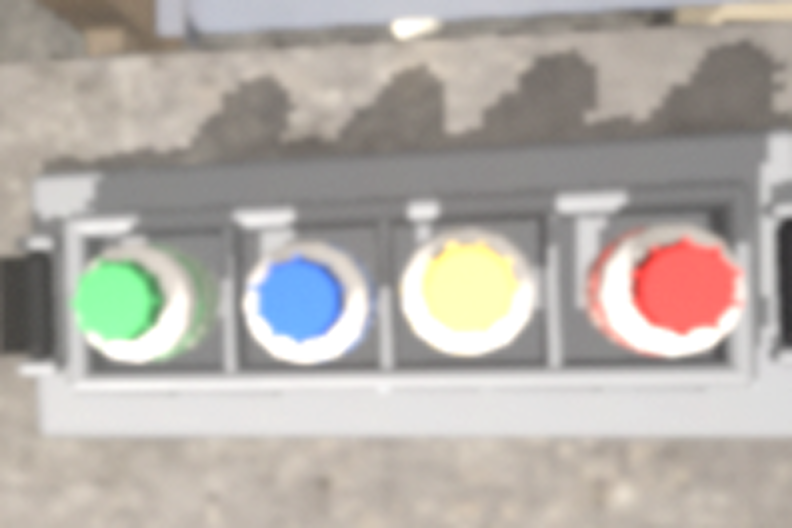

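Picture 7 (zoomed) shows all four bottles upright in their cells, in the order green, blue, yellow, red. The end-wall crests are at X=75 and 742 and the partitions at X=230, 385 and 555. I'll refine the caddy pose from these, then go to the cover.

Run:
```python
from h import *
import pickle
s,c=pickle.load(open("w5.pkl","rb"))
g=cv2.cvtColor(c["img"],cv2.COLOR_RGB2GRAY).astype(float)
f=lambda u,v,z:plane(c,u,v,z,s)
mid=[];pl=[]
for v,l in((187,262.75),(145.75,260.25),(105.75,258.75),(64.5,256.75)):
    p=g[int(v)-1:int(v)+3,294:308].mean(0);w=np.clip(p-p.max()+25,0,None)[:12];k=294+p[:12].argmax()
    a,b=f(l,v,.028),f(k,v,.028);mid.append((a+b)/2);print(v,k,p.astype(int),a.round(4)[:2],b.round(4)[:2])
mid=np.array(mid);print(np.polyfit(mid[:,1],mid[:,0],1))
ends=[f(281,212-X/4,.028)[1] for X in(75,230,385,555,742)];print(np.round(ends,4),np.mean(ends))
```

```text
187 302 [101  79  72  70  76  95 119 142 154 147 139 141 143 143] [0.4798 0.2435] [0.5191 0.2436]
145.75 302 [114  95  83  76  85 109 133 150 152 142 135 139 143 144] [0.4779 0.2845] [0.5182 0.2845]
105.75 301 [ 87  83  76  77  96 120 140 149 144 138 140 142 142 143] [0.4771 0.3214] [0.5165 0.3215]
64.5 301 [ 86  78  71  83 107 127 141 143 136 131 137 140 141 141] [0.4759 0.357 ] [0.5158 0.357 ]
[-0.03237351  0.50729302]
[0.237  0.2761 0.3124 0.3497 0.3877] 0.3125726158001159
```

Request:
send_rows(moves=[{"travel": [-20, 5, 0], "yaw": 0}, {"travel": [-35, 5, -2], "yaw": 0}, {"travel": [-35, 5, -2], "yaw": 0}, {"travel": [-35, 5, -2], "yaw": 0}, {"travel": [-35, 5, -2], "yaw": 0}, {"travel": [-35, 5, -2], "yaw": 0}, {"travel": [-35, 5, -2], "yaw": 0}, {"travel": [-35, 5, -2], "yaw": 0}, {"travel": [-35, 5, -2], "yaw": 0}, {"travel": [-35, 5, -2], "yaw": 0}, {"travel": [-23, 3, 0], "yaw": 0}], hand=0)

```text
time_s: 16.45
ee_pos: [0.5506, -0.1166, 0.2389]
tool_rot: [0.708, 0.706, -0.001, 0.0]
ft_force: [-0.5, 0.1, 0.4]
gripper_width: 0.0856
```

Request:
send_rows(moves=[{"travel": [0, 0, 0], "yaw": 0.12}, {"travel": [0, 0, 0], "yaw": 0.12}, {"travel": [0, 0, 0], "yaw": 0.12}, {"travel": [0, 0, 0], "yaw": 0.12}, {"travel": [0, 0, 0], "yaw": 0.12}, {"travel": [0, 0, 0], "yaw": 0.12}, {"travel": [0, 0, 0], "yaw": 0.12}, {"travel": [0, 0, 0], "yaw": 0.12}, {"travel": [0, 0, 0], "yaw": 0.12}, {"travel": [0, 0, 0], "yaw": 0.12}, {"travel": [0, 0, 0], "yaw": 0.12}, {"travel": [0, 0, 0], "yaw": 0.12}, {"travel": [0, 0, 0], "yaw": 0.12}, {"travel": [0, 0, 0], "yaw": 0}, {"travel": [0, 0, 0], "yaw": 0}, {"travel": [0, 0, 0], "yaw": 0}])

```text
time_s: 17.78
ee_pos: [0.5504, -0.1122, 0.2392]
tool_rot: [1.0, 0.007, -0.001, -0.0]
ft_force: [-0.4, -0.3, 0.1]
gripper_width: 0.0853
```

Run:
```python
from h import *;from bench import bot
s,c=snap(bot,"wrist","w6");print(s["time_s"],s["ee_pos"],psi(s),s["joint_pos"].round(2),s["gripper_width"])
import pickle;pickle.dump((s,c),open("w6.pkl","wb"))
```

```text
17.7833 [ 0.55037602 -0.1121751   0.23918025] 0.01482652590136166 [ 0.17  0.59 -0.08  1.75  0.06  0.8  -1.5 ] 0.08527964362954368
```

View pics/w6.png

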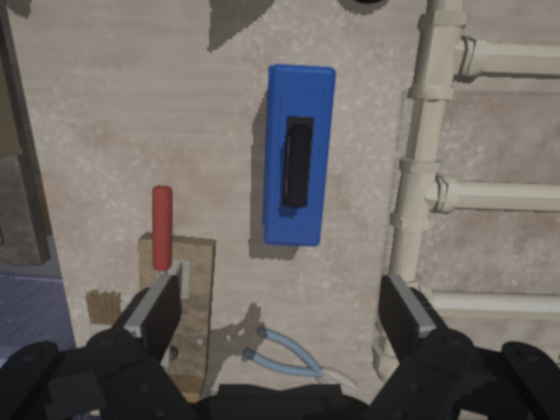

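Picture 8 shows the cover's top outline at (269,66), (334,70), (320,246) and (264,243). The black rib is centred near (298,165).

Run:
```python
from h import *
import pickle
s,c=pickle.load(open("w6.pkl","rb"))
m,l,b=blobs(c["img"],"blue",smin=120,vmin=40);k=cv2.morphologyEx((l==b[0][0]).astype(np.uint8),cv2.MORPH_CLOSE,np.ones((5,5)))
cn=max(cv2.findContours(k,0,2)[0],key=len);box=cv2.boxPoints(cv2.minAreaRect(cn));print("box",box.round(1).tolist())
ap=cv2.approxPolyDP(cn,6,True)[:,0];print(ap.tolist())
for z in(.073,):
    for p in ap: print(p,plane(c,*p,z,s).round(4)[:2])
sub=c["img"][100:225,270:330].max(2)
for t in(18,26,36):
    q=(sub<t).astype(np.uint8);n,L,st,ce=cv2.connectedComponentsWithStats(q);i=1+st[1:,4].argmax()
    ys,xs=np.where(L==i);r=cv2.minAreaRect(np.stack([xs+270,ys+100],1).astype(np.float32))
    bx=cv2.boxPoints(r);P=np.array([plane(c,*p,.101,s)[:2] for p in bx]);
    e=P[1]-P[0],P[2]-P[1];d=max(e,key=np.linalg.norm)
    print(t,st[i],r,"ctr",P.mean(0).round(4),[round(np.linalg.norm(x),4) for x in e],"ang",np.arctan(d[1]/d[0]))
print(sub[::8,10:48].tolist()[3:13:3])
```

```text
box [[261.3999938964844, 243.0], [269.20001220703125, 64.0999984741211], [334.6000061035156, 67.0], [326.79998779296875, 245.89999389648438]]
[[270, 66], [264, 238], [316, 244], [334, 71]]
[270  66] [ 0.6562 -0.1013]
[264 238] [ 0.5021 -0.0964]
[316 244] [ 0.4965 -0.1471]
[334  71] [ 0.6531 -0.1546]Traceback (most recent call last):
  File "<stdin>", line 11, in <module>
ValueError: attempt to get argmax of an empty sequence
```

Run:
```python
from h import *
import pickle
s,c=pickle.load(open("w6.pkl","rb"))
I=c["img"].astype(int);sub=I[100:225,270:335]
print("row165",I[165,280:325].tolist()); print("col300",I[108:132,300].max(1).tolist(),I[196:216,300].max(1).tolist())
for t in(30,40,50,60):
    q=(sub.max(2)<t).astype(np.uint8);n,L,st,ce=cv2.connectedComponentsWithStats(q)
    if n<2: continue
    i=1+st[1:,4].argmax();ys,xs=np.where(L==i);r=cv2.minAreaRect(np.stack([xs+270,ys+100],1).astype(np.float32))
    P=np.array([plane(c,*p,.101,s)[:2] for p in cv2.boxPoints(r)])
    e=P[1]-P[0],P[2]-P[1];d=max(e,key=np.linalg.norm)
    print(t,st[i],r,"ctr",P.mean(0).round(4),[round(np.linalg.norm(x),4) for x in e],"ang",np.arctan(d[1]/d[0]))
# top-face long edges: strongest saturation/brightness steps by row
for v in range(85,235,25):
    p=I[v-1:v+2,255:345].mean(0);b=p[:,2]-p[:,0];g=np.diff(cv2.GaussianBlur(b[None].astype(np.float32),(5,1),0)[0]);a,z=255+g.argmax()+.5,255+g.argmin()+.5
    print(v,a,z,plane(c,a,v,.073,s).round(4)[:2],plane(c,z,v,.073,s).round(4)[:2])
for u in(280,300,315):
    p=I[50:260,u-1:u+2].mean(1);b=p[:,2]-p[:,0];g=np.diff(cv2.GaussianBlur(b[None].astype(np.float32),(5,1),0)[0])
    a,z=50+g[:30].argmax()+.5,50+170+g[170:].argmin()+.5;print(u,a,z,plane(c,u,a,.073,s).round(4)[:2],plane(c,u,z,.073,s).round(4)[:2])
```

```text
row165 [[36, 56, 101], [34, 48, 86], [30, 44, 79], [30, 42, 71], [28, 32, 49], [27, 27, 35], [33, 33, 37], [38, 39, 41], [32, 32, 35], [26, 25, 30], [29, 27, 33], [28, 28, 32], [29, 28, 33], [30, 29, 34], [31, 31, 35], [31, 31, 35], [31, 32, 35], [30, 30, 34], [30, 29, 34], [31, 30, 35], [32, 31, 35], [31, 30, 34], [31, 31, 34], [31, 30, 34], [30, 29, 33], [30, 30, 34], [31, 30, 34], [31, 30, 35], [35, 36, 42], [39, 45, 62], [42, 57, 96], [45, 70, 124], [45, 75, 134], [44, 74, 135], [46, 76, 136], [44, 75, 135], [46, 74, 133], [43, 71, 129], [44, 73, 131], [44, 73, 134], [45, 74, 134], [45, 75, 135], [44, 74, 134], [44, 74, 133], [43, 71, 130]]
col300 [135, 135, 136, 136, 136, 135, 135, 128, 109, 74, 48, 41, 41, 41, 40, 35, 32, 29, 30, 31, 32, 32, 32, 32] [38, 39, 38, 38, 39, 39, 39, 39, 39, 39, 49, 76, 108, 126, 133, 134, 134, 134, 134, 134]
30 [19 25  7 13 44] ((291.25689697265625, 130.47706604003906), (4.5975661277771, 12.64330768585205), 16.699243545532227) ctr [ 0.6065 -0.1192] [np.float64(0.0098), np.float64(0.0037)] ang -0.2755572061087275
40 [  13   22   28   84 1760] ((296.0
[... 378 characters left out ...]
0.06565449125652265
60 [  12   17   31   91 2243] ((296.2442321777344, 162.12255859375), (25.602035522460938, 90.30335235595703), 4.537771701812744) ctr [ 0.5797 -0.1239] [np.float64(0.0744), np.float64(0.0202)] ang -0.06061269362418969
85 267.5 334.5 [ 0.6414 -0.0992] [ 0.6422 -0.1558]
110 266.5 331.5 [ 0.6211 -0.0985] [ 0.6219 -0.1545]
135 311.5 329.5 [ 0.6006 -0.1382] [ 0.6008 -0.154 ]
160 310.5 326.5 [ 0.5785 -0.1382] [ 0.5787 -0.1526]
185 308.5 324.5 [ 0.5554 -0.1374] [ 0.5556 -0.1521]
210 263.5 322.5 [ 0.5306 -0.0959] [ 0.5314 -0.1515]
280 63.5 244.5 [ 0.6583 -0.1095] [ 0.4955 -0.112 ]
300 65.5 245.5 [ 0.657  -0.1261] [ 0.4947 -0.1315]
315 65.5 245.5 [ 0.6571 -0.1386] [ 0.4949 -0.1462]
```

Request:
send_rows(moves=[{"travel": [8, 4, 5], "yaw": 0}, {"travel": [10, 5, 20], "yaw": 0}, {"travel": [8.4, 4.4, 30], "yaw": 0}, {"travel": [0, 0, 30], "yaw": 0.05}, {"travel": [0, 0, 25], "yaw": 0}, {"travel": [0, 0, 15], "yaw": 0}, {"travel": [0, 0, 0], "yaw": 0}, {"travel": [0, 0, 0], "yaw": 0}])

```text
time_s: 18.5
ee_pos: [0.577, -0.1262, 0.114]
tool_rot: [1.0, -0.019, -0.001, -0.0]
ft_force: [0.1, 0.4, -0.0]
gripper_width: 0.0855
```

Run:
```python
from h import *;from bench import bot
s,c=snap(bot,"wrist");print(s["time_s"],s["ee_pos"],psi(s),s["ft_force"])
I=c["img"].astype(int)
def f(u,v,z):return plane(c,u,v,z,s).round(4)[:2]
B=cv2.GaussianBlur((I[:,:,2]-I[:,:,0]).astype(np.float32),(5,5),0)
for u in(255,270,285,300,315):
    g=np.diff(B[:120,u]);a=g.argmax()+.5;print("end",u,a,f(u,a,.073))
for v in range(40,240,25):
    g=np.diff(B[v,200:370]);a,z=200+g.argmax()+.5,200+g.argmin()+.5;print(v,a,z,f(a,v,.073),f(z,v,.073))
M=(I.max(2)<42);
for v in range(100,240,15):
    xs=np.where(M[v,230:340])[0]+230
    if len(xs):print("rib",v,xs.min(),xs.max(),f(xs.min(),v,.101),f(xs.max()+1,v,.101))
delta(s,[.577,-.1252,.0755],-.035)
```

```text
18.5 [ 0.57695445 -0.12619872  0.11396943] -0.0387431137649773 [ 0.08897906  0.39287447 -0.00331838]
end 255 90.5 [ 0.661  -0.1156]
end 270 90.5 [ 0.6607 -0.1232]
end 285 90.5 [ 0.6604 -0.1307]
end 300 90.5 [ 0.6601 -0.1382]
end 315 90.5 [ 0.6598 -0.1458]
40 217.5 368.5 [ 0.6847 -0.0989] [ 0.6818 -0.1718]
65 222.5 226.5 [ 0.6735 -0.1003] [ 0.6734 -0.1023]
90 237.5 325.5 [ 0.6616 -0.1068] [ 0.6599 -0.1511]
115 228.5 334.5 [ 0.6497 -0.1013] [ 0.6475 -0.1557]
140 229.5 333.5 [ 0.637  -0.1007] [ 0.6349 -0.1553]
165 230.5 332.5 [ 0.6238 -0.1002] [ 0.6217 -0.1549]
190 303.5 331.5 [ 0.6084 -0.1391] [ 0.6078 -0.1545]
215 302.5 330.5 [ 0.5939 -0.1383] [ 0.5933 -0.154 ]
rib 205 264 298 [ 0.6091 -0.1186] [ 0.6085 -0.1351]
rib 220 266 298 [ 0.6016 -0.1192] [ 0.601 -0.135]
rib 235 267 298 [ 0.5939 -0.1193] [ 0.5933 -0.1348]
tool mm [ 0.1 -1.  38.5] psi -0.0387 yaw -0.0037
```

Request:
send_rows(moves=[{"travel": [1, 0, 12], "yaw": 0}, {"travel": [0, 0, 15], "yaw": 0}, {"travel": [0, 0, 8], "yaw": 0}, {"travel": [0, 0, 3], "yaw": 0}, {"travel": [0, 0, 0], "yaw": 0}, {"travel": [0, 0, 0], "yaw": 0}])

```text
time_s: 19.05
ee_pos: [0.5783, -0.1261, 0.0772]
tool_rot: [1.0, -0.02, 0.0, 0.0]
ft_force: [-0.7, 0.1, -0.0]
gripper_width: 0.0853
```

Request:
send_rows(moves=[{"travel": [0, 0, 0], "yaw": 0}, {"travel": [0, 0, 0], "yaw": 0}, {"travel": [0, 0, 0], "yaw": 0}, {"travel": [0, 0, 0], "yaw": 0}, {"travel": [0, 0, 0], "yaw": 0}, {"travel": [0, 0, 0], "yaw": 0}, {"travel": [0, 0, 0], "yaw": 0}, {"travel": [0, 0, 0], "yaw": 0}, {"travel": [0, 0, 0], "yaw": 0}, {"travel": [0, 0, 0], "yaw": 0}, {"travel": [0, 0, 0], "yaw": 0}, {"travel": [0, 0, 0], "yaw": 0}, {"travel": [0, 0, 0], "yaw": 0}], hand=255, grip_force=100)

```text
time_s: 20.13
ee_pos: [0.5781, -0.1262, 0.077]
tool_rot: [1.0, -0.02, 0.0, 0.0]
ft_force: [-0.5, -0.2, 4.2]
gripper_width: 0.0162
```

Request:
send_rows(moves=[{"travel": [0, 0, -10], "yaw": 0}, {"travel": [0, 0, -25], "yaw": 0}, {"travel": [0, 0, -30], "yaw": 0}, {"travel": [0, 0, -30], "yaw": 0}, {"travel": [0, 0, -30], "yaw": 0}, {"travel": [0, 0, -25], "yaw": 0}, {"travel": [0, 0, -13], "yaw": 0}, {"travel": [0, 0, 0], "yaw": 0}, {"travel": [0, 0, 0], "yaw": 0}, {"travel": [0, 0, 0], "yaw": 0}])

```text
time_s: 20.97
ee_pos: [0.5767, -0.1256, 0.2385]
tool_rot: [1.0, -0.019, -0.002, -0.0]
ft_force: [-0.5, 0.5, -2.3]
gripper_width: 0.0158
```

Run:
```python
from h import *;from bench import bot
s,c=snap(bot,"wrist","w7");print(s["time_s"],s["ee_pos"],psi(s),s["ft_force"],s["ft_torque"])
import pickle;pickle.dump((s,c),open("w7.pkl","wb"))
T=np.array(c["tool_from_camera"]);K=c["K"]
def tool(u,v,z): # intersection with tool plane z
    d=T[:3,:3]@np.array([(u-K[0][2])/K[0][0],-(v-K[1][2])/K[1][1],-1.]);return (T[:3,3]+d*(z-T[2,3])/d[2]).round(4)[:2]
I=c["img"].astype(int);B=cv2.GaussianBlur((I[:,:,2]-I[:,:,0]).astype(np.float32),(5,5),0)
for u in(250,270,290,310):
    g=np.diff(B[:160,u]);a=g.argmax()+.5;print("end",u,a,tool(u,a,.004),B[int(a)-12:int(a)+14:2,u].astype(int))
for v in range(110,240,20):
    g=np.diff(B[v,180:390]);a,z=180+g.argmax()+.5,180+g.argmin()+.5;print(v,a,z,tool(a,v,.004),tool(z,v,.004))
delta(s,[.4972,.3126,.22],1.603)
```

```text
20.9667 [ 0.57671916 -0.12556591  0.23845317] -0.03881918870829965 [-0.5139308   0.51210714 -2.32012554] [ 0.00714053 -0.05188695 -0.01827504]
end 250 91.5 [ 0.0823 -0.0134] [-17 -18 -18 -19 -18  -8  41  92 100  99  99 101 104]
end 270 91.5 [ 0.0823 -0.0053] [-16 -15 -15 -15 -14  -5  42  94 102 101 101 104 106]
end 290 91.5 [0.0823 0.0027] [-15 -15 -15 -15 -15  -5  43  94 102 102 102 105 107]
end 310 91.5 [0.0823 0.0108] [-15 -16 -15 -15 -15  -5  43  94 103 102 103 105 108]
110 213.5 345.5 [ 0.0752 -0.0285] [0.0751 0.0255]
130 214.5 345.5 [ 0.0672 -0.0285] [0.0672 0.0259]
150 215.5 344.5 [ 0.0589 -0.0286] [0.0589 0.026 ]
170 216.5 342.5 [ 0.0503 -0.0287] [0.0503 0.0256]
190 217.5 341.5 [ 0.0415 -0.0287] [0.0415 0.0257]
210 218.5 340.5 [ 0.0322 -0.0288] [0.0322 0.0258]
230 305.5 339.5 [0.0227 0.0103] [0.0227 0.0258]
tool mm [ -96.4 -434.7   18.9] psi -0.0388 yaw -1.6418
```

View pics/w7.png

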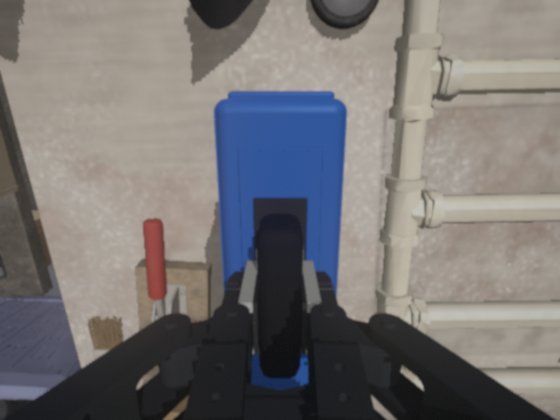

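Picture 9 shows the cover held straight. The hood's top end is at row 100 and the flange end, behind it, is at row 91.5. I'll compute the in-hand offset from the flange end.

Run:
```python
from h import *
import pickle
s,c=pickle.load(open("w7.pkl","rb"))
T=np.array(c["tool_from_camera"]);K=c["K"]
def tool(u,v,z):
    d=T[:3,:3]@np.array([(u-K[0][2])/K[0][0],-(v-K[1][2])/K[1][1],-1.]);return (T[:3,3]+d*(z-T[2,3])/d[2]).round(4)[:2]
I=c["img"].astype(int)
print(I[86:112,280].tolist())
print("flange end",tool(280,91.5,.072),tool(280,91.5,.077)); 
for v in(97,98,99,100,101):print("hood",v,tool(280,v,.004))
# flange side columns near the end
print(I[95,222:240,2].tolist(),I[95,328:342,2].tolist()); print(tool(228,95,.072),tool(335,95,.072))
```

```text
[[174, 167, 158], [175, 168, 160], [177, 170, 162], [174, 169, 164], [158, 156, 162], [121, 130, 159], [80, 105, 161], [63, 99, 165], [60, 96, 163], [56, 91, 158], [53, 88, 154], [53, 88, 154], [53, 88, 154], [53, 88, 155], [52, 87, 155], [52, 89, 157], [53, 90, 159], [54, 92, 161], [56, 94, 164], [58, 96, 166], [62, 101, 169], [65, 104, 171], [68, 106, 173], [68, 107, 172], [66, 104, 170], [65, 102, 167]]
flange end [ 0.0839 -0.0012] [ 0.084  -0.0012]
hood 97 [ 0.0802 -0.0013]
hood 98 [ 0.0798 -0.0013]
hood 99 [ 0.0794 -0.0013]
hood 100 [ 0.079  -0.0013]
hood 101 [ 0.0787 -0.0013]
[153, 154, 154, 153, 149, 139, 133, 139, 149, 154, 156, 156, 156, 156, 156, 156, 156, 156] [158, 158, 157, 155, 152, 147, 147, 154, 158, 157, 157, 157, 157, 158]
[ 0.0819 -0.0319] [0.0819 0.0313]
```

Request:
send_rows(moves=[{"travel": [-6, -14, 0], "yaw": 0}, {"travel": [-14, -31, 0], "yaw": 0}, {"travel": [-14, -31, 0], "yaw": 0}, {"travel": [-14, -31, 0], "yaw": 0}, {"travel": [-14, -31, 0], "yaw": 0}, {"travel": [-14, -31, 0], "yaw": 0}, {"travel": [-14, -31, 0], "yaw": 0}, {"travel": [0, 0, 0], "yaw": -0.06}, {"travel": [0, 0, 0], "yaw": -0.11}, {"travel": [0, 0, 0], "yaw": -0.12}, {"travel": [0, 0, 0], "yaw": -0.12}, {"travel": [0, 0, 0], "yaw": -0.12}, {"travel": [0, 0, 0], "yaw": -0.12}, {"travel": [0, 0, 0], "yaw": -0.12}, {"travel": [0, 0, 0], "yaw": -0.12}, {"travel": [0, 0, 0], "yaw": -0.12}, {"travel": [0, 0, 0], "yaw": -0.12}, {"travel": [0, 0, 0], "yaw": -0.12}, {"travel": [0, 0, 0], "yaw": -0.12}, {"travel": [0, 0, 0], "yaw": -0.12}])

```text
time_s: 22.68
ee_pos: [0.495, 0.0771, 0.2384]
tool_rot: [0.746, 0.666, -0.001, -0.001]
ft_force: [-1.0, 0.5, -2.2]
gripper_width: 0.0161
```

Request:
send_rows(moves=[{"travel": [0, 0, 0], "yaw": -0.11}, {"travel": [0, 0, 0], "yaw": -0.04}, {"travel": [0, 0, 0], "yaw": 0}, {"travel": [0, 0, 0], "yaw": 0}])

```text
time_s: 23.02
ee_pos: [0.4952, 0.0771, 0.2388]
tool_rot: [0.697, 0.717, -0.001, -0.001]
ft_force: [0.9, 0.5, -1.0]
gripper_width: 0.016
```

Run:
```python
from h import *;from bench import bot
s=bot.get_state();print(s["time_s"],s["ee_pos"],s["joint_pos"].round(2),s["ft_force"]);delta(s,[.498,.3156,.18],1.603)
```

```text
23.0167 [0.49522703 0.07712421 0.23876903] [ 0.09  0.56 -0.53  1.91  0.39  0.78 -0.63] [ 0.86991245  0.54497044 -0.99079167]
tool mm [238.3   9.7  58.7] psi 1.5992 yaw -0.0038
```

Request:
send_rows(moves=[{"travel": [12, 0.7, 0], "yaw": 0}, {"travel": [28, 1, 0], "yaw": 0}, {"travel": [36, 1.5, 0], "yaw": 0}, {"travel": [36, 1.5, 0], "yaw": 0}, {"travel": [36, 1.5, 0], "yaw": 0}, {"travel": [36, 1.5, 0], "yaw": 0}, {"travel": [30, 1, 0], "yaw": 0}, {"travel": [18, 0.7, 5], "yaw": 0}, {"travel": [6, 0.3, 15], "yaw": 0}, {"travel": [0, 0, 20], "yaw": -0.004}, {"travel": [0, 0, 13], "yaw": 0}, {"travel": [0, 0, 5], "yaw": 0}, {"travel": [0, 0, 0], "yaw": 0}, {"travel": [0, 0, 0], "yaw": 0}, {"travel": [0, 0, 0], "yaw": 0}])

```text
time_s: 24.27
ee_pos: [0.4988, 0.3164, 0.1827]
tool_rot: [0.695, 0.719, 0.001, 0.0]
ft_force: [-0.4, 0.2, -2.4]
gripper_width: 0.0164
```

Run:
```python
from h import *;from bench import bot
s,c=snap(bot,"wrist","w8");print(s["time_s"],s["ee_pos"],s["ft_force"],s["ft_torque"]);delta(s,[.498,.3156,.118],1.603)
cv2.imwrite("pics/w8z.png",cv2.resize(c["img"][0:200,180:380,::-1],None,fx=3,fy=3,interpolation=cv2.INTER_CUBIC))
```

```text
24.2667 [0.49882855 0.31638301 0.1827297 ] [-0.36556244  0.22646058 -2.36589177] [0.01748032 0.03362534 0.07572356]
tool mm [-0.8 -0.9 64.7] psi 1.6046 yaw 0.0016
```

View pics/w8z.png

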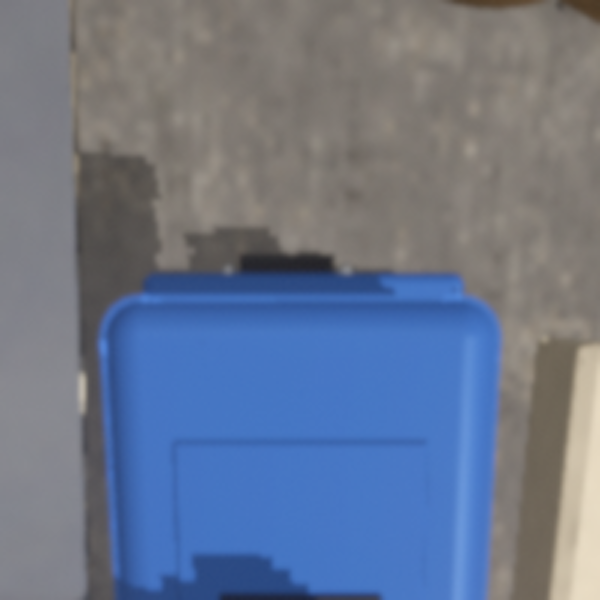

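Picture 10 shows clip b beyond the flange end. The clip is centred at about px 275.5 with its outer edge at row 84.5, and the flange is centred at about 281. I'll use this as an alignment check.

Run:
```python
from h import *;from bench import bot
s,c=snap(bot,"wrist")
I=c["img"].astype(int)
print(I[87,255:297].max(1).tolist()); print([I[v,275].max() for v in range(78,96)])
print("clip",plane(c,275.5,86,.026,s).round(4),"outer edge",plane(c,275.5,84.5,.026,s).round(4),"flange",plane(c,228.5,92,.111,s).round(4),plane(c,334,92,.111,s).round(4))
M=np.array([.4972,.3126]);d=np.array([-.0323,.9995]);print("pred clip",M+d*.0885,"pred flange end from TCP",s["ee_pos"][:2]+d*.084)
```

```text
[93, 94, 88, 82, 70, 53, 45, 43, 44, 44, 43, 43, 43, 44, 43, 44, 44, 43, 43, 43, 43, 42, 42, 41, 44, 42, 42, 42, 43, 42, 42, 42, 42, 42, 48, 73, 103, 121, 125, 126, 128, 128]
[np.int64(140), np.int64(141), np.int64(141), np.int64(140), np.int64(133), np.int64(116), np.int64(86), np.int64(58), np.int64(48), np.int64(43), np.int64(43), np.int64(51), np.int64(71), np.int64(99), np.int64(119), np.int64(127), np.int64(129), np.int64(130)]
clip [0.4933 0.4077 0.026 ] outer edge [0.4933 0.4089 0.026 ] flange [0.4665 0.4003 0.111 ] [0.5287 0.4024 0.111 ]
pred clip [0.49434145 0.40105575] pred flange end from TCP [0.49622577 0.4002343 ]
```

Run:
```python
from h import *;from bench import bot
s,c=snap(bot,"wrist");M=R.from_quat(s["tool_rot"]).as_matrix();print(s["ee_pos"],s["tool_rot"],psi(s));print(M.round(4))
for u,v,z in((228.5,92,.111),(334,92,.111),(281.2,92,.111),(274.8,86,.026)):
    w=plane(c,u,v,z,s);print(w.round(4),"tool",(M.T@(w-s["ee_pos"])).round(4))
```

```text
[0.49893137 0.31607607 0.18280878] [6.95126004e-01 7.18887227e-01 9.84489989e-04 1.59286335e-04] 1.6044023011658066
[[-0.0336  0.9994  0.0016]
 [ 0.9994  0.0336  0.0012]
 [ 0.0011  0.0016 -1.    ]]
[0.4665 0.4001 0.111 ] tool [ 0.0849 -0.0297  0.0719]
[0.5287 0.4021 0.111 ] tool [0.0849 0.0325 0.072 ]
[0.4976 0.4011 0.111 ] tool [0.0849 0.0014 0.0719]
[0.4928 0.4075 0.026 ] tool [ 0.0914 -0.0034  0.1569]
```

Run:
```python
from h import *;from bench import bot
import pickle
for n in("w3","w5","w7"):
    s,c=pickle.load(open(n+".pkl","rb"));print(n,np.round(c["K"],2).tolist(),np.round(c["tool_from_camera"],4).tolist())
s,c=snap(bot,"wrist");print(np.round(c["K"],2).tolist(),np.round(c["tool_from_camera"],4).tolist())
T=np.array(c["tool_from_camera"]);M=R.from_quat(s["tool_rot"]).as_matrix()
print(np.linalg.det(T[:3,:3]),(T[:3,:3]@T[:3,:3].T).round(4).tolist())
o,d=ray(c,281.2,92,s);d2=M.T@d;o2=M.T@(o-s["ee_pos"]);print(o2,d2,o2+d2*(.072-o2[2])/d2[2])
```

```text
w3 [[343.33, 0.0, 279.38], [0.0, 343.33, 211.1], [0.0, 0.0, 1.0]] [[-0.0002, 0.9514, 0.308, 0.0805], [1.0, 0.0005, -0.0009, 0.0], [-0.001, 0.308, -0.9514, -0.1423], [0.0, 0.0, 0.0, 1.0]]
w5 [[343.33, 0.0, 279.38], [0.0, 343.33, 211.1], [0.0, 0.0, 1.0]] [[-0.0002, 0.9514, 0.308, 0.0805], [1.0, 0.0005, -0.0009, 0.0], [-0.001, 0.308, -0.9514, -0.1423], [0.0, 0.0, 0.0, 1.0]]
w7 [[343.33, 0.0, 279.38], [0.0, 343.33, 211.1], [0.0, 0.0, 1.0]] [[-0.0002, 0.9518, 0.3068, 0.0789], [1.0, 0.0002, -0.0, -0.0016], [-0.0001, 0.3068, -0.9518, -0.1423], [0.0, 0.0, 0.0, 1.0]]
[[343.33, 0.0, 279.38], [0.0, 343.33, 211.1], [0.0, 0.0, 1.0]] [[-0.0002, 0.9514, 0.308, 0.0805], [1.0, 0.0005, -0.0009, 0.0001], [-0.001, 0.308, -0.9514, -0.1423], [0.0, 0.0, 0.0, 1.0]]
0.9999999999999956 [[1.0, 0.0, -0.0], [0.0, 1.0, -0.0], [-0.0, -0.0, 1.0]]
[ 8.04781387e-02  9.28199365e-05 -1.42273850e-01] [0.02204269 0.00636112 1.05822194] [0.08494145 0.00138085 0.072     ]
```

Request:
send_rows(moves=[{"travel": [-1.4, -2.6, 0], "yaw": 0}, {"travel": [0, 0, 10], "yaw": 0}, {"travel": [0, 0, 20], "yaw": 0}, {"travel": [0, 0, 20], "yaw": 0}, {"travel": [0, 0, 12], "yaw": 0}, {"travel": [0, 0, 6], "yaw": 0}, {"travel": [0, 0, 2], "yaw": 0}, {"travel": [0, 0, 0], "yaw": 0}, {"travel": [0, 0, 0], "yaw": 0}, {"travel": [0, 0, 0], "yaw": 0}], grip_force=120)

```text
time_s: 25.3
ee_pos: [0.4965, 0.3146, 0.1127]
tool_rot: [0.695, 0.719, 0.001, 0.0]
ft_force: [0.0, -0.5, -1.9]
gripper_width: 0.0158
```

Run:
```python
from h import *;from bench import bot
s,c=snap(bot,"wrist","w9");print(s["time_s"],s["ee_pos"],s["ft_force"],s["ft_torque"],psi(s))
delta(s,[.4963,.3146,.105])
I=c["img"].astype(int);print(I[87,255:300].max(1).tolist());print(I[92:97:2,222:236,2].tolist(),I[92:97:2,328:342].max(2).tolist())
```

```text
25.3 [0.49646721 0.31462867 0.11270158] [ 0.04328386 -0.47268825 -1.91141504] [-0.05674173  0.00576817  0.03826747] 1.604688740620168
tool mm [-0.  -0.2  7.7] psi 1.6047 yaw None
[79, 66, 55, 44, 38, 33, 34, 34, 34, 33, 33, 32, 32, 32, 35, 33, 32, 32, 33, 32, 32, 30, 33, 33, 31, 32, 31, 31, 31, 30, 30, 30, 29, 30, 31, 31, 30, 29, 30, 28, 29, 30, 32, 43, 54]
[[79, 80, 79, 78, 79, 87, 99, 108, 116, 118, 119, 119, 119, 119], [79, 80, 79, 79, 79, 92, 108, 120, 124, 127, 127, 127, 128, 127], [82, 84, 85, 85, 90, 104, 119, 127, 130, 131, 131, 132, 132, 132]] [[163, 163, 162, 163, 160, 147, 126, 119, 122, 125, 129, 132, 135, 135], [188, 188, 188, 189, 190, 179, 152, 124, 121, 125, 130, 134, 136, 136], [195, 193, 187, 184, 188, 181, 155, 127, 121, 123, 126, 129, 131, 131]]
```

Request:
send_rows(moves=[{"travel": [0, -0.5, 3], "yaw": 0}, {"travel": [0, 0, 2], "yaw": 0}, {"travel": [0, 0, 2], "yaw": 0}, {"travel": [0, 0, 2], "yaw": 0}, {"travel": [0, 0, 2], "yaw": 0}, {"travel": [0, 0, 0], "yaw": 0}, {"travel": [0, 0, 0], "yaw": 0}])

```text
time_s: 25.93
ee_pos: [0.4953, 0.314, 0.1006]
tool_rot: [0.695, 0.719, -0.0, 0.0]
ft_force: [-0.2, -0.2, -1.7]
gripper_width: 0.0158
```

Request:
send_rows(moves=[{"travel": [0, 0, 1], "yaw": 0}, {"travel": [0, 0, 1], "yaw": 0}, {"travel": [0, 0, 1], "yaw": 0}, {"travel": [0, 0, 1], "yaw": 0}, {"travel": [0, 0, 0], "yaw": 0}, {"travel": [0, 0, 0], "yaw": 0}])

```text
time_s: 26.43
ee_pos: [0.4953, 0.3141, 0.0967]
tool_rot: [0.695, 0.719, -0.0, 0.0]
ft_force: [0.7, 0.8, -1.8]
gripper_width: 0.0154
```

Request:
send_rows(moves=[{"travel": [0, 0, 1], "yaw": 0}, {"travel": [0, 0, 1], "yaw": 0}, {"travel": [0, 0, 1], "yaw": 0}, {"travel": [0, 0, 0], "yaw": 0}])

```text
time_s: 26.77
ee_pos: [0.4958, 0.3136, 0.0946]
tool_rot: [0.695, 0.719, 0.0, 0.001]
ft_force: [-1.5, -3.3, 7.0]
gripper_width: 0.0156
```

Request:
send_rows(moves=[{"travel": [0, 0, 1], "yaw": 0}, {"travel": [0, 0, 1], "yaw": 0}, {"travel": [0, 0, 0], "yaw": 0}])

```text
time_s: 27.02
ee_pos: [0.4962, 0.3135, 0.0933]
tool_rot: [0.695, 0.719, 0.0, 0.001]
ft_force: [-1.2, -4.4, 10.6]
gripper_width: 0.0161
```

Request:
send_rows(moves=[{"travel": [0, 0, 1], "yaw": 0}, {"travel": [0, 0, 1], "yaw": 0}, {"travel": [0, 0, 0], "yaw": 0}])

```text
time_s: 27.27
ee_pos: [0.4964, 0.3138, 0.0912]
tool_rot: [0.695, 0.719, 0.001, 0.001]
ft_force: [-0.4, -2.0, 8.3]
gripper_width: 0.0157
```

Request:
send_rows(moves=[{"travel": [0, 0, 1], "yaw": 0}, {"travel": [0, 0, 1], "yaw": 0}, {"travel": [0, 0, 0], "yaw": 0}])

```text
time_s: 27.52
ee_pos: [0.4962, 0.3136, 0.0879]
tool_rot: [0.695, 0.719, 0.0, 0.001]
ft_force: [2.2, -0.5, -3.2]
gripper_width: 0.0159
```

Request:
send_rows(moves=[{"travel": [0, 0, 1], "yaw": 0}, {"travel": [0, 0, 1], "yaw": 0}, {"travel": [0, 0, 0], "yaw": 0}])

```text
time_s: 27.77
ee_pos: [0.4949, 0.3138, 0.0852]
tool_rot: [0.695, 0.719, -0.001, -0.0]
ft_force: [-1.0, 0.2, -2.9]
gripper_width: 0.016
```

Request:
send_rows(moves=[{"travel": [0, 0, 1], "yaw": 0}, {"travel": [0, 0, 1], "yaw": 0}, {"travel": [0, 0, 0], "yaw": 0}])

```text
time_s: 28.02
ee_pos: [0.4952, 0.3138, 0.0848]
tool_rot: [0.695, 0.719, -0.0, 0.0]
ft_force: [-0.3, -3.9, 8.9]
gripper_width: 0.0158
```

Request:
send_rows(moves=[{"travel": [0, 0, 1], "yaw": 0}, {"travel": [0, 0, 0], "yaw": 0}, {"travel": [0, 0, 0], "yaw": 0}, {"travel": [0, 0, 0], "yaw": 0}])

```text
time_s: 28.35
ee_pos: [0.4954, 0.3139, 0.0848]
tool_rot: [0.695, 0.719, 0.0, 0.001]
ft_force: [-2.1, -4.8, 16.0]
gripper_width: 0.016
```

Request:
send_rows(moves=[{"travel": [0, 0, 1], "yaw": 0}, {"travel": [0, 0, 0], "yaw": 0}, {"travel": [0, 0, 0], "yaw": 0}, {"travel": [0, 0, 0], "yaw": 0}])

```text
time_s: 28.68
ee_pos: [0.4955, 0.3138, 0.0847]
tool_rot: [0.695, 0.719, 0.0, 0.001]
ft_force: [-2.7, -5.0, 22.5]
gripper_width: 0.0156
```

Request:
send_rows(moves=[{"travel": [0, 0, 0.8], "yaw": 0}, {"travel": [0, 0, 0], "yaw": 0}, {"travel": [0, 0, 0], "yaw": 0}, {"travel": [0, 0, 0], "yaw": 0}, {"travel": [0, 0, 0], "yaw": 0}, {"travel": [0, 0, 0], "yaw": 0}])

```text
time_s: 29.18
ee_pos: [0.4955, 0.3138, 0.0847]
tool_rot: [0.695, 0.719, 0.0, 0.001]
ft_force: [-4.6, -6.8, 29.9]
gripper_width: 0.0158
```

Run:
```python
from h import *;from bench import bot
s,w=snap(bot,"wrist");c=bot.camera("scene")
s=bot.get_state();print(s["time_s"],s["ee_pos"],s["ft_force"],s["ft_torque"],s["gripper_width"])
a=cv2.resize(c["img"][190:310,190:340,::-1],(500,400),interpolation=cv2.INTER_CUBIC)
b=cv2.resize(w["img"][20:180,210:350,::-1],(300,400),interpolation=cv2.INTER_CUBIC)
cv2.imwrite("pics/fin.png",np.hstack([a,b]))
```

```text
29.2833 [0.49551253 0.31387618 0.08467689] [-3.45201716 -6.44660685 29.17839561] [-1.41347287  1.71920213  0.02889718] 0.015687235594432563
```

View pics/fin.png

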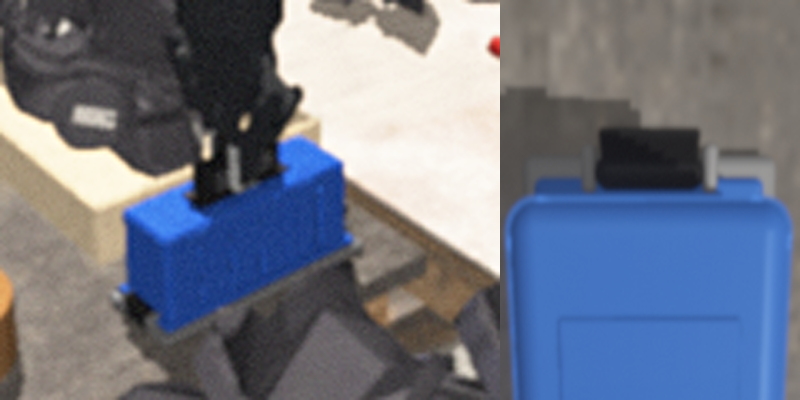

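Picture 11 shows the cover down on the caddy plate in the left panel. In the right panel, clip b's bead lies over the flange end. The TCP came down 7.7 cm lower than the grasp-to-bench reference predicts for the 8 mm seat (0.0847 − 0.0770 = 7.7 mm), and the push is steady at 29 N. I'll hand in now.

```bash
python3 -c "
from bench import bot
print(bot.sign_off()); s=bot.get_state(); print(s['time_s'],s['ee_pos'],s['ft_force'])"
```

```text
the job is handed in; nothing more can be done
None
the job is handed in; nothing more can be done
```

The job is handed in at about 29 s of the 72 s allowed, with the arm still gripping the cover and pressing it down. I set the red bottle in cell 3 and the blue in cell 1, then lowered the cover over all four bottles and pressed it home.

**Last checks:**
- **Bottles:** a wrist picture before covering showed all four upright in their cells.
- **Snap:** the push rose to about 11–13 N, allowing for the cover's weight, then dropped suddenly.
- **Home position:** the cover stopped against a firm seat. Its rim works out at 7.7 mm above the bench, against 8 mm expected.
- **Hold:** at hand-in I was pressing with a steady 29 N, grip set to 120 N. A steady sideways force of about 7 N remained.
- **Clips:** the last picture shows clip b over the flange. Clip a was too small in the scene picture to confirm by eye, so for it I rely on the force drop and the seat height.

**Disagreements and slips:**
- The wrist camera's reported calibration shifted by about 1.6 mm between poses, and the position estimates for clip b disagreed by 1–2 mm. I used a compromise, and the cover went on without jamming.
- My first move calls were refused for their format, with no motion.
- I viewed 11 pictures, one over budget.
- Just before handing in I wrote "7.7 cm lower than predicted". That was wrong; the figure is the 7.7 mm rim height above.

I never went near the tape roll or the wheels, but I did not re-measure them at the end.

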